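# Secure the reference block in its carrier

## Robot

A 6-joint arm with a two-finger parallel gripper is mounted at the origin on a cart in front of the work surface, level with it; the furniture and walls round the work are solid. World frame = base frame: x ahead of the robot, y to its left, z up, the work surface at z = 0. Lengths are in m, angles in rad, forces in N, time in s.
With the tool pointing down it reaches from about 0.325 to 0.85 m from the base axis. Payload 15.5 kg.
Tool frame: the origin (TCP) lies midway between the tips of the shut fingers; the grasp point (between the pads) lies 19 mm behind it; z points along the fingers, y is the line along which they close (so a half turn about z gives the same grasp; the last joint's range is limited). The gripper opens to 91 mm and grips with 3 to 60 N. Pads are 32 mm wide; open, the fingers measure 118 mm over their backs; the gripper's body (76 mm by 178 mm) begins 60 mm behind the grasp point.
Start: joints at [-1.438, 0.494, 1.345, -0, 1.302, -0.096], TCP at [0.141, -0.609, 0.185] pointing down, gripper open.
Joint ranges: [-2.91, 2.91], [-0.82, 2.16], [0.22, 2.67], [-1.22, 4.37], [0.12, 2.79], [-3.08, 3.08]. Speed limits (rad/s): [1.89, 1.89, 2.57, 3.01, 3.01, 3.01].

## Interface

Orientations are given as a rotation vector (axis times angle).
In Python, from workcell import state, get_image, camera_model, job_done gives the robot as it stands.
- The arm moves only by the shell command python3 -m creep 'ROWS' [FORCE]. ROWS is JSON, a list of rows, each an object with "dr": the turn, a rotation vector about the world's x, y, z in rad, a list of three; "delta_pos": the shift along the world's x, y, z in cm, a list of three; "grip": the opening, from 0 (shut) to 1 (fully open). A call has 1 to 8 rows; each row shifts and turns the commanded pose from where the row before left it; what a row does not reach is not made up. A row lasts 1/12 s, in which the tool goes at most 41.7 mm and 7.16 degrees, less where a joint would pass 70% of its speed; a pose out of reach is approached as far as the arm can. A call with a gripper value outside its range is refused whole. The fingers move at their own pace and stop on an object; FORCE is the grip in N (left out, the last holds). Time passes only in rows, so rows that do not move let the fingers close. It gives the time, the measured TCP pose, the force, the opening and the grip force at its end, in the units of the state.
- state(): the state, without advancing time (a new reading comes with each control period).
- get_image(name): name is "scene" or "top"; returns the picture (384x512x3 uint8, red, green, blue); there is no depth.
- camera_model(name): a dict with "vfov" (degrees; the focal length in pixels is half the picture's height over the tangent of half this angle, whatever the lens; pixels are square), "cx", "cy" (the principal point, pixels), "rvec" (rotation vector, rad) and "tvec" (3), from world to camera coordinates, as OpenCV has them. Camera axes: x right, y down, z forward; pixel columns grow to the right and rows downward; lengths in m; the calibration is good to about 2 mm. A picture is of the moment at which its call begins. camera_model takes no time and is no camera call.
- job_done(): hands the job in; it is judged then, once.
The state is a dict: "time_s": time; "joint_positions": joint angles; "joint_velocities": joint speeds; "tau": joint torques, N m; "eef_pos": TCP position; "orientation": TCP orientation; "ft_force": force on the tool from outside, world axes, zero at the start; "wrist_torque": the same for the moment, N m; "width": finger opening in m; "grasp_force": force on a finger pad.
Only numpy, scipy, OpenCV 4.12 (cv2) and the standard library are available. Lean on these libraries where they do the work, as an engineer would, in place of code of your own. Each camera call takes 0.05 s, during which the arm holds its last target. There are 200 camera calls.

## Task

Lay the retaining bar flat across the carrier's two supports, between the locating pins and roughly centred, grip block up, so that it bridges the round reference block. Then, with the T-handled fork key, turn both captive screws clockwise fully home, until their fingers lie square across the bar, and stand the key upright on the desk again, well clear of the carrier. Turn the screws only with the key, never pushing the carrier or screws with the gripper itself; leave the reference block in its place and do not disturb the loupe, the objective or the green specimen.

Things in the scene. Friction and masses are not known exactly. Their poses are not given: they have to be found in the camera images.
- carrier: fixed metal carrier: base plate 110 (x) x 172 (y) x 10 mm, origin at the centre of its underside, y along its length. Two steel supports 112 (x) x 40 (y) mm, tops 30 mm above the desk, at y = +-62 mm; on each two round-topped pins (8 mm thick, tops 40.5 mm up) at x = +-18.5 mm: the bar lies along y between them (29 mm free). Screw a at x -40, y +62; screw b at x +40, y -62 mm.
- screw_a (a joint): turn of the captive screw at the x = -40, y = +62 mm corner of the carrier, rad: 0 = finger pointing outward along the carrier's length, away from its middle; grows clockwise seen from above; stop at 1.571 = finger square across the bar's place. Stiff: stays where left (about 0.08 N m).
- head_a (a point): centre of the top of that screw's head, 60 mm above the desk; x axis along the rib, from the screw axis to the finger's tip. Head: upright steel rib 30 long (x), 8 thick, 12 mm high. Below it the dark finger, 16 mm wide, reaches 50 mm from the axis, underside 42 and top 48 mm above the desk; it clears a seated bar by 2 mm.
- screw_b (a joint): turn of the captive screw at the x = +40, y = -62 mm corner of the carrier, rad: 0 = finger pointing outward along the carrier's length, away from its middle; grows clockwise seen from above; stop at 1.571 = finger square across the bar's place. Stiff: stays where left (about 0.08 N m).
- head_b (a point): centre of the top of that screw's head, 60 mm above the desk; x axis along the rib, from the screw axis to the finger's tip. Head: upright steel rib 30 long (x), 8 thick, 12 mm high. Below it the dark finger, 16 mm wide, reaches 50 mm from the axis, underside 42 and top 48 mm above the desk; it clears a seated bar by 2 mm.
- retaining_bar: loose aluminium bar, 24 (x) x 170 (y) x 10 mm, 0.25 kg, with a grip block 24 x 60 (y) x 16 mm on the middle of its top (26 mm high in all there). Origin: centre of its underside; either way round is the same.
- fork_key: loose T-handled key, 0.3 kg, 100 mm high, standing on two steel prongs; origin: centre of its underside, z up. Prongs 36 long (x), 10 thick, 16 mm deep leave a slot 14 mm wide along x that goes over a screw's rib (0.2 rad turning play each way). Above: disc 44 mm across (16 to 28 mm up), 15 mm shank, black handle bar 74 (x) x 18 (y) mm, 76 to 100 mm up, parallel to the slot.
- ref_block: round steel reference block, 64 mm across, 15 mm high, lying in the middle of the carrier's base plate between four low stops; top 25 mm above the desk. Origin: centre of its underside.
- loupe: bystander: black loupe, 38 mm across, 34 mm high, standing on the desk; origin under its centre
- objective: bystander: light grey microscope objective, 28 mm across, 46 mm high, standing on the desk; origin under its centre
- green_specimen: bystander: green round specimen, 30 mm across, 19 mm high; origin under its centre

How it is judged:
On the way, in this order (a step that is already met when the one before it is completed fails the run):
1. the bar lies flat on both supports between the pins, let go, both screws still open (under 0.8 rad) (x of retaining_bar in the frame of carrier between -0.006 and 0.006 m and y of retaining_bar in the frame of carrier between -0.015 and 0.015 m and z of retaining_bar in the frame of carrier between 0.027 and 0.033 m and angle between retaining_bar's own z axis and vertical below 0.06 rad and angle between the y axis of retaining_bar and the y axis of carrier, either way round below 0.07 rad and linear speed of retaining_bar below 0.02 m/s and contact force between the fingers and retaining_bar below 0.1 N and value of joint each of screw_a, screw_b below 0.8 rad), for 0.2 s.
2. with the bar in place, both screws are turned home (over 1.40 rad) (x of retaining_bar in the frame of carrier between -0.006 and 0.006 m and y of retaining_bar in the frame of carrier between -0.015 and 0.015 m and z of retaining_bar in the frame of carrier between 0.027 and 0.033 m and angle between retaining_bar's own z axis and vertical below 0.06 rad and angle between the y axis of retaining_bar and the y axis of carrier, either way round below 0.07 rad and value of joint each of screw_a, screw_b above 1.4 rad), for 0.2 s.
At the end, for the whole second after the job is handed in: Bar grip block up on both supports: underside 27-33 mm above desk, off-centre under 6 mm across, 15 along; 0.07 rad, tilt 0.06. Screws over 1.40 rad. Ref block within 10 mm of its place, flat. Key upright (0.08 rad), still, on the desk within 4 mm, over 130 mm from the carrier's origin (all of step 2 and x of ref_block in the frame of carrier between -0.01 and 0.01 m and y of ref_block in the frame of carrier between -0.01 and 0.01 m and z of ref_block in the frame of carrier below 0.014 m and angle between fork_key's own z axis and vertical below 0.08 rad and height (world z) of fork_key between -0.004 and 0.004 m and linear speed of fork_key below 0.02 m/s and horizontal distance between fork_key and carrier above 0.13 m); the robot touches nothing.
It fails at once if the gripper or arm itself pushes on the carrier or its screws (over 2 N) (contact force between any of the fingers, the arm and carrier above 2 N).
It fails at once if the loupe, objective or green specimen is moved more than 15 mm or tipped (distance of any of loupe, objective, green_specimen from where it was at the start of the episode above 0.015 m or angle between any of loupe, objective, green_specimen's own z axis and vertical above 0.3 rad).
It also fails if it takes over 69 s, if anything falls off the work surface, if the arm or the gripper's body presses on something with over 40 N, if the wrist force passes 120 N, or if a joint passes its speed limit or range.

## Working session

There is one attempt and no reset: what is moved stays moved. The work goes in short steps, Python scripts to look and compute and a shell command to move; the robot and the scene stay as the last step left them, time stands still between calls to the robot, and variables do not carry over. Pictures are saved under pics/ and viewed, at most 10 in all, crops included, and the job is handed in when it is done.

```bash
mkdir -p pics; ls
cat > h.py <<'E'
import numpy as np, cv2
from workcell import state, get_image, camera_model, job_done
def cam(n):
    m=camera_model(n); f=192/np.tan(np.radians(m['vfov'])/2)
    R=cv2.Rodrigues(np.array(m['rvec'],float))[0]; return f,m['cx'],m['cy'],R,np.array(m['tvec'],float)
def pix2w(n,u,v,z):
    f,cx,cy,R,t=cam(n); d=R.T@np.array([(u-cx)/f,(v-cy)/f,1]); c=-R.T@t
    return c+d*(z-c[2])/d[2]
def w2pix(n,p):
    f,cx,cy,R,t=cam(n); q=R@np.array(p,float)+t; return np.array([f*q[0]/q[2]+cx,f*q[1]/q[2]+cy])
def snap(n,name,k=1):
    im=get_image(n); cv2.imwrite('pics/'+name,cv2.resize(im[:,:,::-1],None,fx=k,fy=k,interpolation=cv2.INTER_CUBIC)); return im
E
python3 - <<'E'
from h import *
for n in('top','scene'):
    print(camera_model(n)); snap(n,n+'0.png',1.5)
    f,cx,cy,R,t=cam(n); print('centre',-R.T@t)
print(state())
E
```

```text
pics
{'vfov': 56.74916420394363, 'cx': 249.63064206559878, 'cy': 188.94028457823865, 'rvec': array([ 2.13341088, -2.12344162,  0.17093918]), 'tvec': array([0.12161758, 0.57309488, 0.86313585])}
centre [0.41839832 0.11530448 0.94861995]
{'vfov': 45.219094156069296, 'cx': 254.95948258334008, 'cy': 198.20308992666105, 'rvec': array([ 0.86151812, -2.16834738,  1.3916033 ]), 'tvec': array([0.48200898, 0.19749541, 0.88881169])}
centre [-0.16800364  0.85270093  0.55317196]
{'time_s': 0.1, 'joint_positions': array([-1.43846959e+00,  4.94142428e-01,  1.34601794e+00, -7.39610903e-07,
        1.30245680e+00, -9.55264829e-02]), 'joint_velocities': array([ 0.00099491,  0.00130621, -0.00290523,  0.00125871,  0.00086925,
        0.00104611]), 'tau': array([ 1.76969555e-03, -8.80240560e+01, -3.82546413e+01,  7.08711566e-02,
        4.83218604e-02, -2.31121669e-05]), 'eef_pos': array([ 0.1411223 , -0.60852115,  0.18470195]), 'orientation': array([-3.12020918e+00, -3.57021121e-01,  3.07195794e-05]), 'ft_force': array([ 0.62433669,  0.07856456, -0.47516056]), 'wrist_torque': array([ 0.04307646,  0.03426151, -0.00890191]), 'grasp_force': 0.0, 'width': 0.09100997224435947}
```

View pics/top0.png

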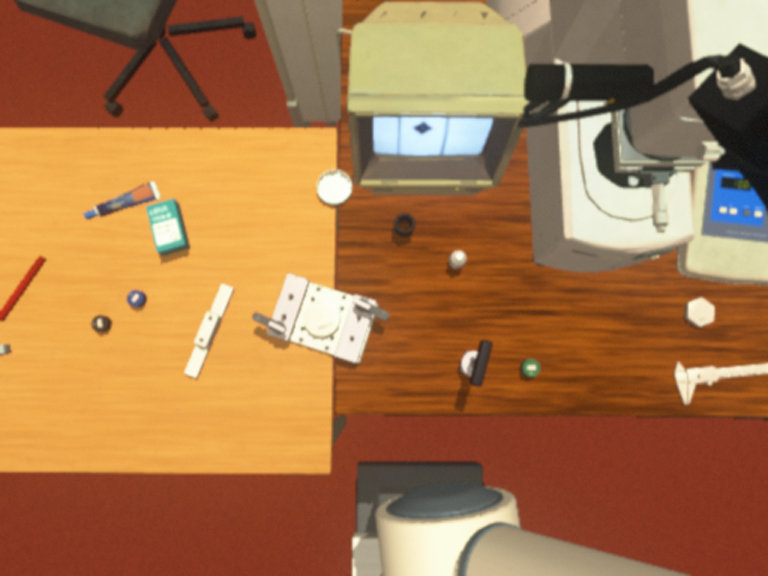

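View pics/scene0.png

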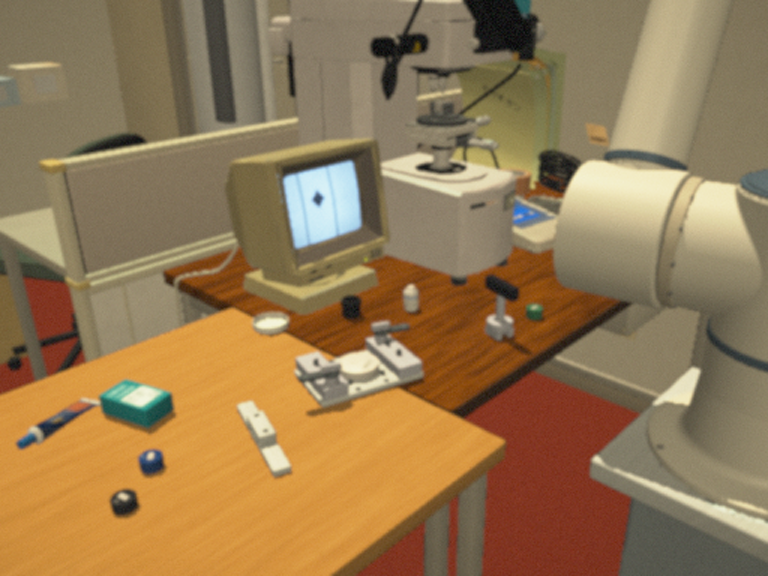

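The top view (×1.5) shows the bar at about (209,331), the carrier at (323,318) and the key at (475,363). The bystanders are the loupe at (404,226), the objective at (457,260) and the green specimen at (531,368). The scene view agrees. I'll zoom in next.

Run:
```python
from h import *
for n,(a,b,c,d),k in(('top',(115,345,175,275),3.4),('scene',(150,350,180,320),4)):
    im=np.mean([get_image(n).astype(float) for _ in range(4)],0).astype(np.uint8)
    np.save(n+'.npy',im)
    cv2.imwrite(f'pics/{n}c.png',cv2.resize(im[c:d,a:b,::-1],None,fx=k,fy=k,interpolation=cv2.INTER_CUBIC))
for nm,u,v in(('bar',139.5,221),('car',215,212),('key',317,242),('loupe',269,151),('obj',305,173),('green',354,245)): print(nm,pix2w('top',u,v,.02).round(3))
```

```text
bar [0.491 0.412 0.02 ]
car [0.516 0.215 0.02 ]
key [ 0.439 -0.05   0.02 ]
loupe [0.682 0.073 0.02 ]
obj [ 0.621 -0.023  0.02 ]
green [ 0.432 -0.145  0.02 ]
```

View pics/topc.png

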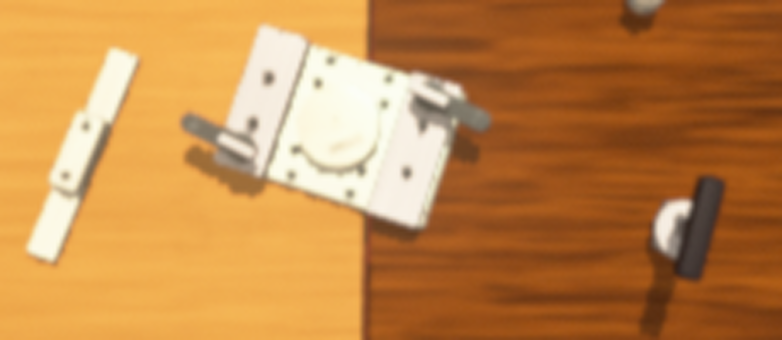

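View pics/scenec.png

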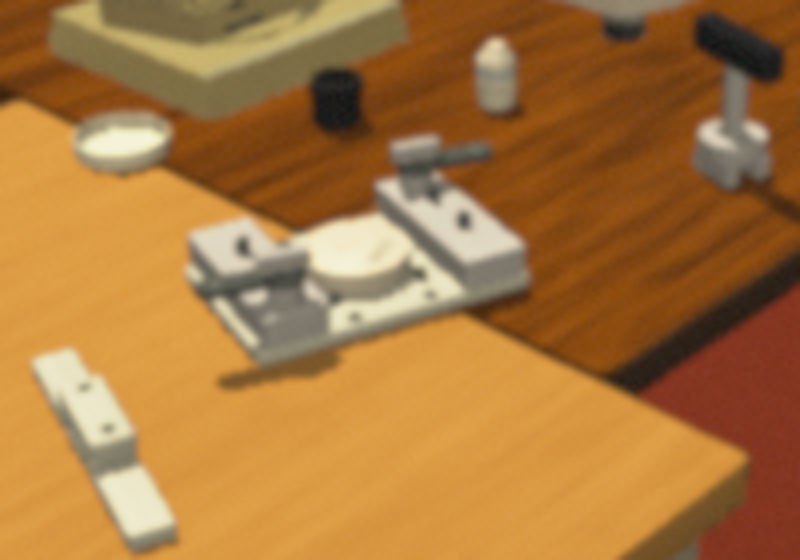

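The top crop shows four dark pin dots on the supports at crop (268,77), (252,124), (422,124) and (407,172). Both fingers point outward. The bar runs from (125,52) to (40,258), and the key's black handle is at (701,228), with its disc at (672,228). Next I'll measure these precisely.

```bash
cat > m.py <<'E'
from h import *
def blob(im,cond,u,v,r):
    m=np.zeros(im.shape[:2],np.uint8); m[v-r:v+r,u-r:u+r]=cond[v-r:v+r,u-r:u+r]
    n,l,s,c=cv2.connectedComponentsWithStats(m,connectivity=4)
    i=1+np.argmax(s[1:,4]); return (l==i).astype(np.uint8),s[i],c[i]
def dots(im,n,pts,z,r=5):
    g=im.astype(float).mean(2); out=[]
    for u,v in pts:
        ui,vi=int(round(u)),int(round(v)); w=g[vi-r:vi+r+1,ui-r:ui+r+1]
        q=np.clip(np.percentile(w,60)-25-w,0,None)
        yy,xx=np.mgrid[vi-r:vi+r+1,ui-r:ui+r+1]; q=q*(np.hypot(xx-u,yy-v)<4)
        out.append(pix2w(n,(q*xx).sum()/q.sum(),(q*yy).sum()/q.sum(),z))
    return np.array(out)
def handle(im,n,u,v,r):
    m,s,c=blob(im,im.max(2)<75,u,v,r); p=np.argwhere(m)[:,::-1].astype(np.float32)
    return cv2.minAreaRect(p),s[4]
E
python3 - <<'E'
from m import *
T=np.load('top.npy');S=np.load('scene.npy')
P=dots(T,'top',[(115+a/3.4,175+b/3.4) for a,b in((268,77),(252,124),(422,124),(407,172))],.037)
print('pins',P.round(4)); print('c',P.mean(0)); 
for a,b in((0,1),(2,3),(0,2),(1,3)): d=P[a]-P[b]; print(np.linalg.norm(d).round(4),np.degrees(np.arctan2(d[1],d[0])).round(1))
print('pins in scene crop',[((w2pix('scene',p)-[150,180])*4).round(0) for p in P])
h=cv2.cvtColor(T,cv2.COLOR_RGB2HSV)
m,s,c=blob(T,(h[...,1]<90)&(h[...,2]>120),139,221,38)
q=np.argwhere(m)[:,::-1]; W=np.array([pix2w('top',u,v,.008)[:2] for u,v in q]); print('bar px',s)
ctr=W.mean(0)
for _ in range(3):
    d0=W-ctr; _,_,V=np.linalg.svd(d0,full_matrices=False) if _==0 else (0,0,np.array([ax]))
    ax=V[0]; s1=d0@ax; k=(abs(s1)>.038)&(abs(s1)<.082); e1=W[k&(s1>0)].mean(0); e2=W[k&(s1<0)].mean(0)
    ax=(e1-e2)/np.linalg.norm(e1-e2); mid=(e1+e2)/2; s1=(W-mid)@ax; ctr=mid+ax*(s1.min()+s1.max())/2
print('bar',ctr,'len',np.ptp(s1),'ang',np.degrees(np.arctan2(ax[1],ax[0])),'n',k.sum())
R,a=handle(T,'top',115+int(701/3.4),175+int(228/3.4),22); print('handle',R,a,pix2w('top',*R[0],.088))
b=cv2.boxPoints(R); B=np.array([pix2w('top',*x,.088) for x in b]); print(np.diff(B,axis=0).round(4), [np.degrees(np.arctan2(x[1],x[0])).round(1) for x in np.diff(B,axis=0)])
R2,a2=handle(S,'scene',150+738//4,180+48//4,14); print(R2,a2,pix2w('scene',*R2[0],.088))
print('disc', pix2w('top',115+672/3.4,175+228/3.4,.028), 'scene shank', pix2w('scene',150+735/4,180+92/4,.055))
print('refblk',pix2w('top',115+340/3.4,175+130/3.4,.025))
E
```

```text
pins [[0.5513 0.2699 0.037 ]
 [0.5145 0.2814 0.037 ]
 [0.5196 0.1499 0.037 ]
 [0.48   0.1635 0.037 ]]
c [0.51635633 0.2161812  0.037     ]
0.0386 -17.4
0.0419 -18.9
0.1241 75.2
0.1229 73.7
pins in scene crop [array([240., 242.]), array([268., 271.]), array([426., 186.]), array([459., 215.])]
bar px [123 189  32  63 631]
bar [0.49607989 0.41760508] len 0.17028597593881395 ang 160.21899260153162 n 315
handle ((319.74615478515625, 241.93077087402344), (7.718109607696533, 28.241268157958984), 15.255120277404785) 186 [ 0.43799598 -0.04444175  0.088     ]
[[ 0.0646 -0.0194  0.    ]
 [-0.0048 -0.0177  0.    ]
 [-0.0645  0.0196  0.    ]] [np.float64(-16.7), np.float64(-105.1), np.float64(163.1)]
((333.9000549316406, 191.7000274658203), (23.702320098876953, 9.391485214233398), 26.56505012512207) 209 [ 0.43702046 -0.04741185  0.088     ]
disc [ 0.43894285 -0.03744169  0.028     ] scene shank [ 0.43804742 -0.05112844  0.055     ]
refblk [0.51204806 0.21451542 0.025     ]
```

Run:
```python
from m import *
T=np.mean([get_image('top').astype(float) for _ in range(8)],0)
np.save('top8.npy',T); cv2.imwrite('pics/car8.png',cv2.resize(T[180:246,165:262,::-1].astype(np.uint8),None,fx=8,fy=8,interpolation=cv2.INTER_CUBIC))
```

```text
(no output)
```

View pics/car8.png

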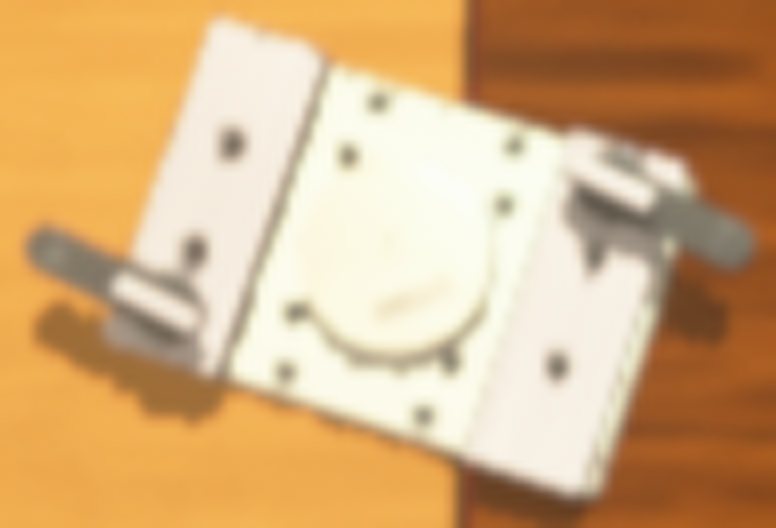

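The 8× crop shows the support corners at (215,20), (325,58), (215,375), (588,497), (468,457) and (568,130). The pins are at (231,143), (194,250), (594,257) and (556,367), and the rib tops at about (154,301) and (612,180). I'll fit the known geometry to these points.

Run:
```python
from m import *
L=[((215,20),(56,82),.03),((325,58),(56,42),.03),((215,375),(-56,42),.03),((588,497),(-56,-82),.03),((468,457),(-56,-42),.03),((568,130),(56,-42),.03),
((231,143),(18.5,62),.037),((194,250),(-18.5,62),.037),((594,257),(18.5,-62),.037),((556,367),(-18.5,-62),.037),((154,301),(-40,62),.06),((612,180),(40,-62),.06)]
W=np.array([pix2w('top',(u+.5)/8-.5+165,(v+.5)/8-.5+180,z)[:2] for (u,v),_,z in L]); C=np.array([c for _,c,_ in L])/1e3
wt=np.ones(len(L))
c0=C.mean(0);w0=W.mean(0);U,s,Vt=np.linalg.svd((C-c0).T@(W-w0)); R=Vt.T@U.T; t=w0-R@c0
print('origin',t,'yaw',np.degrees(np.arctan2(R[1,0],R[0,0])),'scale',s.sum()/((C-c0)**2).sum()); print(((W-t)@R-C).round(4).tolist())
for i in(10,11): print(t+R@C[i])
f,cx,cy,Rr,tt=cam('top');
for p in((.49,.22,.03),(.438,-.045,.088)): print(w2pix('scene',p))
# scene check: project support corners
for c,z in(((56,82),.03),((-56,82),.03),((-56,-82),.03),((-40,62),.06),((40,-62),.06)): q=t+R@(np.array(c)/1e3); print(((w2pix('scene',[*q,z])-[150,180])*4).round())
```

```text
origin [0.51649904 0.21674504] yaw -17.121177151506156 scale 0.9968845631419095
[[-0.0003, -0.0008], [-0.0015, 0.0005], [0.0015, 0.0012], [0.0004, -0.0015], [0.001, -0.0009], [-0.0005, 0.0009], [-0.0006, -0.0006], [-0.0001, -0.0005], [-0.0008, -0.0003], [-0.001, 0.0005], [0.0013, 0.0015], [0.0006, 0.0001]]
[0.49652407 0.2877732 ]
[0.53647401 0.14571687]
[244.52966502 244.00173093]
[333.01986882 191.88197331]
[181. 233.]
[260. 321.]
[522. 244.]
[279. 250.]
[410. 141.]
```

The carrier fit is good, with residuals of 1.5 mm or less: origin (0.5165, 0.2167), yaw −17.1°. The bar is at (0.496, 0.418) with its axis at 160.2°. Now I'll move to the bar.

```bash
python3 -m creep '[{"dr":[0,0,0.122],"delta_pos":[2.35,2.8,0.2],"grip":1},{"dr":[0,0,0.122],"delta_pos":[2.35,2.8,0.2],"grip":1},{"dr":[0,0,0.122],"delta_pos":[2.35,2.8,0.2],"grip":1},{"dr":[0,0,0.122],"delta_pos":[2.35,2.8,0.2],"grip":1},{"dr":[0,0,0.122],"delta_pos":[2.35,2.8,0.2],"grip":1},{"dr":[0,0,0.122],"delta_pos":[2.35,2.8,0.2],"grip":1},{"dr":[0,0,0.122],"delta_pos":[2.35,2.8,0.2],"grip":1},{"dr":[0,0,0.122],"delta_pos":[2.35,2.8,0.2],"grip":1}]' 30
```

```text
time_s: 1.57
eef_pos: [0.33, -0.3834, 0.2015]
orientation: [2.584, 1.786, 0.0]
ft_force: [1.7, -1.6, -0.3]
width: 0.0913
grasp_force: 0.0
```

```bash
cat >> h.py <<'E'
from scipy.spatial.transform import Rotation as Ro
def tcp():
    s=state(); R=Ro.from_rotvec(s['orientation']).as_matrix()
    return s,R,np.degrees(np.arctan2(R[1,0],R[0,0]))
def show():
    s,R,y=tcp(); print('t',round(s['time_s'],2),'p',s['eef_pos'].round(4),'yaw',round(y,2),'tilt',R[:2,2].round(4),'F',s['ft_force'].round(1),'T',s['wrist_torque'].round(2),'w',round(s['width'],4),'g',round(s['grasp_force'],1),'q1,6',s['joint_positions'][[0,5]].round(2))
E
python3 -m creep '[{"dr":[0,0,0.122],"delta_pos":[1.8,3.3,0],"grip":1},{"dr":[0,0,0.122],"delta_pos":[1.8,3.3,0],"grip":1},{"dr":[0,0,0.122],"delta_pos":[1.8,3.3,0],"grip":1},{"dr":[0,0,0.122],"delta_pos":[1.8,3.3,0],"grip":1},{"dr":[0,0,0.122],"delta_pos":[0.4,3.8,0],"grip":1},{"dr":[0,0,0.122],"delta_pos":[0.4,3.8,0],"grip":1},{"dr":[0,0,0.122],"delta_pos":[0.4,3.8,0],"grip":1},{"dr":[0,0,0.122],"delta_pos":[0.4,3.8,0],"grip":1}]' >/dev/null
python3 -m creep '[{"dr":[0,0,0.122],"delta_pos":[0.4,3.8,0],"grip":1},{"dr":[0,0,0.122],"delta_pos":[0.4,3.8,0],"grip":1},{"dr":[0,0,0.122],"delta_pos":[0.4,3.8,0],"grip":1},{"dr":[0,0,0.122],"delta_pos":[0.4,3.8,0],"grip":1},{"dr":[0,0,0.122],"delta_pos":[0.4,3.8,0],"grip":1},{"dr":[0,0,0],"delta_pos":[0.4,3.8,0],"grip":1},{"dr":[0,0,0],"delta_pos":[0.4,3.8,0],"grip":1},{"dr":[0,0,0],"delta_pos":[0.4,3.8,0],"grip":1}]' >/dev/null
python3 -m creep '[{"dr":[0,0,0],"delta_pos":[0.77,3.5,0],"grip":1},{"dr":[0,0,0],"delta_pos":[0.77,3.5,0],"grip":1},{"dr":[0,0,0],"delta_pos":[0.77,3.5,-2],"grip":1},{"dr":[0,0,0],"delta_pos":[0.77,3.5,-2],"grip":1},{"dr":[0,0,0],"delta_pos":[0.77,3.0,-2],"grip":1},{"dr":[0,0,0],"delta_pos":[0.77,3.0,-2],"grip":1}]' >/dev/null
python3 -c "from h import *;show()"
```

```text
t 3.4 p [0.4954 0.4051 0.1202] yaw 159.88 tilt [0.0003 0.0002] F [ 1.   0.3 -0. ] T [ 0.06 -0.18  0.02] w 0.0911 g 0.0 q1,6 [ 0.59 -0.63]
```

```bash
python3 -m creep '[{"dr":[0,0,0.006],"delta_pos":[0.05,1.25,-2.5],"grip":1},{"dr":[0,0,0],"delta_pos":[0,0,-3],"grip":1},{"dr":[0,0,0],"delta_pos":[0,0,-2.5],"grip":1},{"dr":[0,0,0],"delta_pos":[0,0,-2],"grip":1},{"dr":[0,0,0],"delta_pos":[0,0,-1.4],"grip":1},{"dr":[0,0,0],"delta_pos":[0,0,0],"grip":0},{"dr":[0,0,0],"delta_pos":[0,0,0],"grip":0},{"dr":[0,0,0],"delta_pos":[0,0,0],"grip":0}]' 40
python3 -m creep '[{"dr":[0,0,0],"delta_pos":[0,0,0],"grip":0},{"dr":[0,0,0],"delta_pos":[0,0,0],"grip":0},{"dr":[0,0,0],"delta_pos":[0,0,0],"grip":0},{"dr":[0,0,0],"delta_pos":[0,0,0],"grip":0}]'
python3 -c "from h import *;show();snap('scene','g1.png',1.5)"
```

```text
time_s: 4.07
eef_pos: [0.4965, 0.416, 0.0083]
orientation: [0.54, 3.094, 0.001]
ft_force: [-0.2, 0.4, -0.1]
width: 0.0741
grasp_force: 0.0
time_s: 4.4
eef_pos: [0.4961, 0.4158, 0.0078]
orientation: [0.54, 3.094, 0.001]
ft_force: [-0.2, -0.6, 0.5]
width: 0.0476
grasp_force: 0.0
t 4.4 p [0.4961 0.4158 0.0078] yaw 160.19 tilt [0.0007 0.0005] F [-0.2 -0.6  0.5] T [ 0.07 -0.17  0.01] w 0.0476 g 0.0 q1,6 [ 0.61 -0.62]
```

View pics/g1.png

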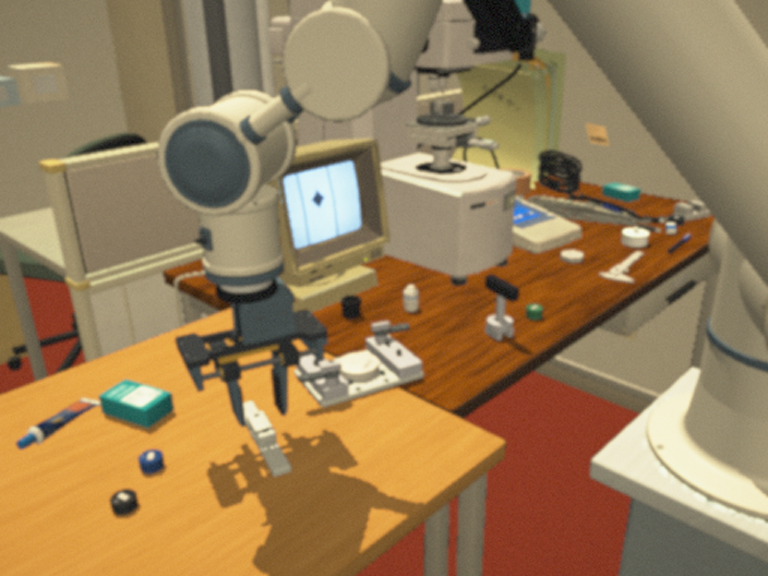

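The fingers straddle the bar's block at about (262,415) and are still closing. I'll finish the grip and lift.

```bash
python3 -m creep '[{"dr":[0,0,0],"delta_pos":[0,0,0],"grip":0},{"dr":[0,0,0],"delta_pos":[0,0,0],"grip":0},{"dr":[0,0,0],"delta_pos":[0,0,0],"grip":0},{"dr":[0,0,0],"delta_pos":[0,0,0],"grip":0},{"dr":[0,0,0],"delta_pos":[0,0,0],"grip":0}]' >/dev/null
python3 -c "from h import *;show()"
python3 -m creep '[{"dr":[0,0,0],"delta_pos":[0,0,1],"grip":0},{"dr":[0,0,0],"delta_pos":[0,0,3],"grip":0},{"dr":[0,0,0],"delta_pos":[0,0,4],"grip":0},{"dr":[0,0,0],"delta_pos":[0,0,3.5],"grip":0},{"dr":[0,0,0],"delta_pos":[0,0,1],"grip":0},{"dr":[0,0,0],"delta_pos":[0,0,0],"grip":0}]' >/dev/null
python3 -c "from h import *;show()"
```

```text
t 4.87 p [0.4958 0.4156 0.0072] yaw 160.19 tilt [-0.     -0.0001] F [-0.2 -0.1  0.9] T [-0.01 -0.16  0.03] w 0.01 g 0.0 q1,6 [ 0.61 -0.62]
t 5.37 p [0.4975 0.4169 0.1365] yaw 160.19 tilt [0.0053 0.0037] F [-0.1 -0.1 -0.4] T [ 0.1  -0.12 -0.01] w 0.0003 g 0.0 q1,6 [ 0.61 -0.62]
```

Run:
```python
from h import *
a=get_image('top');b=get_image('scene')
A=cv2.resize(a[165:285,80:200,::-1],None,fx=3.3,fy=3.3,interpolation=3);B=cv2.resize(b[230:350,110:230,::-1],None,fx=3.3,fy=3.3,interpolation=3)
cv2.imwrite('pics/g2.png',np.hstack([A,B]))
print(w2pix('scene',[.496,.4176,.008]),w2pix('scene',[.496,.4176,.026]))
```

```text
[173.30592426 288.79894367] [172.48719223 281.32754518]
```

View pics/g2.png

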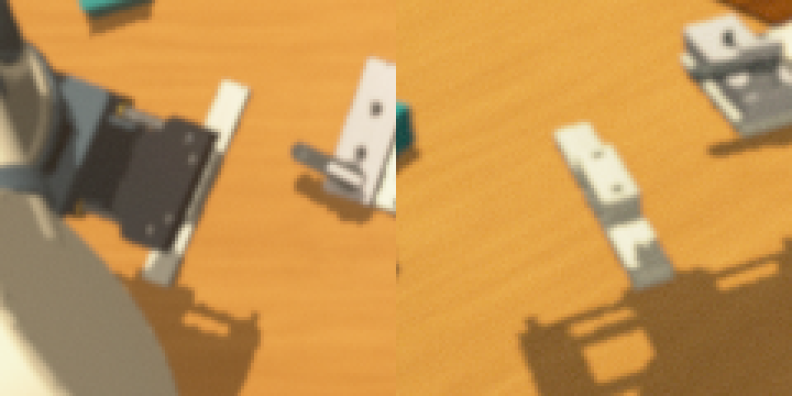

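Run:
```python
from h import *
b=snap('scene','x.png'); s,R,y=tcp(); p=s['eef_pos']; print(p,w2pix('scene',p),w2pix('scene',p+[0,0,.04]), w2pix('scene',[.4975,.417,.03]))
u,v=w2pix('scene',p).astype(int); c=b[v-70:v+50,u-60:u+60,::-1].copy(); cv2.drawMarker(c,(60,70),(0,0,255),0,4)
cv2.imwrite('pics/g3.png',cv2.resize(c,None,fx=4,fy=4,interpolation=3)); print(s['joint_positions'])
```

```text
[0.49529016 0.41528107 0.13150071] [168.62718429 234.70576736] [166.59602389 215.95439469] [172.0940232  279.23604125]
[ 6.05424267e-01  5.75501750e-01  1.35105356e+00 -1.60965169e-05
  1.21629125e+00 -6.19616802e-01]
```

View pics/g3.png

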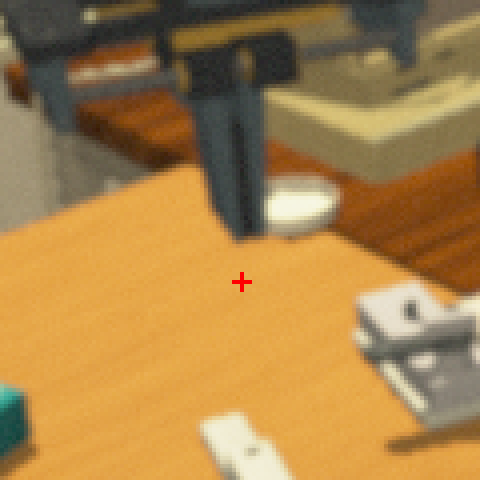

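The real fingertips sit about 10 px, or 22 mm, above the reported TCP, so the grip closed over the block without touching it. I'll find the true offset by touching the desk gently with the fingers open around the bar.

```bash
python3 -m creep '[{"dr":[0,0,0],"delta_pos":[0.05,0.2,-1.0],"grip":1},{"dr":[0,0,0],"delta_pos":[0,0,-1],"grip":1},{"dr":[0,0,0],"delta_pos":[0,0,-1],"grip":1},{"dr":[0,0,0],"delta_pos":[0,0,-1],"grip":1},{"dr":[0,0,0],"delta_pos":[0,0,-1],"grip":1},{"dr":[0,0,0],"delta_pos":[0,0,-1],"grip":1},{"dr":[0,0,0],"delta_pos":[0,0,-1],"grip":1},{"dr":[0,0,0],"delta_pos":[0,0,-1],"grip":1}]' >/dev/null
python3 -m creep '[{"dr":[0,0,0],"delta_pos":[0,0,-1],"grip":1},{"dr":[0,0,0],"delta_pos":[0,0,-1],"grip":1},{"dr":[0,0,0],"delta_pos":[0,0,-1],"grip":1},{"dr":[0,0,0],"delta_pos":[0,0,-1],"grip":1},{"dr":[0,0,0],"delta_pos":[0,0,-1],"grip":1}]'
python3 -c "from h import *;show()"
```

```text
time_s: 6.6
eef_pos: [0.4964, 0.4177, 0.0013]
orientation: [0.54, 3.095, 0.0]
ft_force: [0.9, -0.2, -0.2]
width: 0.0844
grasp_force: 0.0
t 6.6 p [0.4964 0.4177 0.0013] yaw 160.19 tilt [0.0001 0.0001] F [ 0.9 -0.2 -0.2] T [ 0.08 -0.18  0.05] w 0.0844 g 0.0 q1,6 [ 0.61 -0.62]
```

```bash
for i in 1; do python3 -m creep '[{"dr":[0,0,0],"delta_pos":[0,0,-0.3],"grip":1},{"dr":[0,0,0],"delta_pos":[0,0,-0.3],"grip":1},{"dr":[0,0,0],"delta_pos":[0,0,-0.3],"grip":1}]'|egrep 'pos|force'; done
python3 -m creep '[{"dr":[0,0,0],"delta_pos":[0,0,-0.2],"grip":1},{"dr":[0,0,0],"delta_pos":[0,0,-0.2],"grip":1}]'|egrep 'pos|force'
python3 -m creep '[{"dr":[0,0,0],"delta_pos":[0,0,-0.1],"grip":1},{"dr":[0,0,0],"delta_pos":[0,0,-0.1],"grip":1}]'|egrep 'pos|force'
python3 - <<'E'
from h import *
show(); b=snap('scene','x2.png'); p=tcp()[0]['eef_pos']
for dz in(0,.01,.022): print(w2pix('scene',p+[0.015,.043,dz]).round(1),w2pix('scene',p-[0.015,.043,-dz]).round(1))
c=b[245:325,130:230,::-1]; cv2.imwrite('pics/g4.png',cv2.resize(c,None,fx=6,fy=6,interpolation=3))
E
```

```text
eef_pos: [0.4965, 0.4178, -0.0069]
ft_force: [0.5, -0.3, 0.2]
grasp_force: 0.0
eef_pos: [0.4965, 0.4178, -0.0106]
ft_force: [-0.2, -0.4, 0.5]
grasp_force: 0.0
eef_pos: [0.4965, 0.4177, -0.0127]
ft_force: [0.0, -0.3, 0.9]
grasp_force: 0.0
t 7.18 p [ 0.4965  0.4177 -0.0127] yaw 160.19 tilt [0.0003 0.0002] F [ 0.  -0.3  0.9] T [ 0.05 -0.18  0.04] w 0.0912 g 0.0 q1,6 [ 0.61 -0.62]
[152.1 303.8] [195.2 291. ]
[151.6 299.7] [194.9 287. ]
[150.9 294.7] [194.5 282.1]
```

View pics/g4.png

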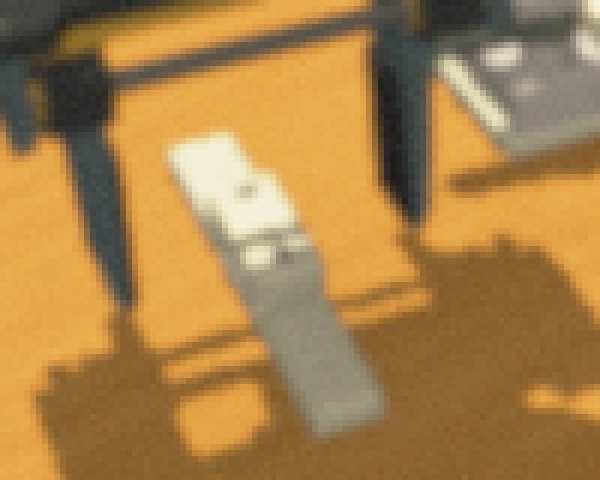

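The fingertips, at crop (125,305) and (415,222), are about 9 mm above the desk and straddle the bar symmetrically. That makes the TCP bias about +21 mm in z. I'll go 3 mm lower and grip.

```bash
python3 -m creep '[{"dr":[0,0,0],"delta_pos":[0,0,-0.15],"grip":0.3},{"dr":[0,0,0],"delta_pos":[0,0,-0.15],"grip":0},{"dr":[0,0,0],"delta_pos":[0,0,0],"grip":0},{"dr":[0,0,0],"delta_pos":[0,0,0],"grip":0},{"dr":[0,0,0],"delta_pos":[0,0,0],"grip":0},{"dr":[0,0,0],"delta_pos":[0,0,0],"grip":0},{"dr":[0,0,0],"delta_pos":[0,0,0],"grip":0},{"dr":[0,0,0],"delta_pos":[0,0,0],"grip":0}]' 40|egrep 'pos|force|wid'
python3 -m creep '[{"dr":[0,0,0],"delta_pos":[0,0,0],"grip":0},{"dr":[0,0,0],"delta_pos":[0,0,0],"grip":0},{"dr":[0,0,0],"delta_pos":[0,0,0],"grip":0},{"dr":[0,0,0],"delta_pos":[0,0,0],"grip":0}]'|egrep 'pos|force|wid'
python3 -c "from h import *;show()"
```

```text
eef_pos: [0.4964, 0.4177, -0.0157]
ft_force: [-0.2, -0.4, 0.4]
width: 0.0408
grasp_force: 0.0
eef_pos: [0.4963, 0.4176, -0.0158]
ft_force: [-0.5, 0.0, -0.1]
width: 0.0238
grasp_force: 40.0
t 8.23 p [ 0.4963  0.4176 -0.0158] yaw 160.19 tilt [-0.     -0.0001] F [-0.5  0.  -0.1] T [-0.   -0.11  0.  ] w 0.0238 g 40.0 q1,6 [ 0.61 -0.62]
```

```bash
python3 -m creep '[{"dr":[0,0,0],"delta_pos":[0,0,1.5],"grip":0},{"dr":[0,0,0],"delta_pos":[0,0,3],"grip":0},{"dr":[0,0,0],"delta_pos":[0,0,3.5],"grip":0},{"dr":[0,0,0],"delta_pos":[0,0,2.5],"grip":0},{"dr":[0,0,-0.11],"delta_pos":[0.15,-1.5,0],"grip":0},{"dr":[0,0,-0.11],"delta_pos":[0.15,-1.5,0],"grip":0},{"dr":[0,0,-0.11],"delta_pos":[0.15,-1.5,0],"grip":0},{"dr":[0,0,-0.11],"delta_pos":[0.15,-1.5,0],"grip":0}]' >/dev/null
python3 -m creep '[{"dr":[0,0,-0.11],"delta_pos":[0.15,-1.5,0],"grip":0},{"dr":[0,0,-0.11],"delta_pos":[0.15,-1.5,0],"grip":0},{"dr":[0,0,-0.11],"delta_pos":[0.15,-1.5,0],"grip":0},{"dr":[0,0,-0.11],"delta_pos":[0.15,-1.5,0],"grip":0},{"dr":[0,0,-0.11],"delta_pos":[0.15,-1.5,0],"grip":0},{"dr":[0,0,-0.11],"delta_pos":[0.15,-1.5,0],"grip":0},{"dr":[0,0,-0.11],"delta_pos":[0.15,-1.5,0],"grip":0},{"dr":[0,0,-0.11],"delta_pos":[0.15,-1.5,0],"grip":0}]' >/dev/null
python3 -m creep '[{"dr":[0,0,-0.11],"delta_pos":[0.1,-1.1,0],"grip":0},{"dr":[0,0,-0.094],"delta_pos":[0.1,-1,0],"grip":0},{"dr":[0,0,0],"delta_pos":[0,0,0],"grip":0},{"dr":[0,0,0],"delta_pos":[0,0,0],"grip":0},{"dr":[0,0,0],"delta_pos":[0,0,0],"grip":0}]' >/dev/null
python3 -c "from h import *;show();T=snap('top','x3.png');np.save('t3.npy',T);np.save('s3.npy',get_image('scene'))"
```

```text
t 9.98 p [0.5163 0.217  0.0892] yaw 73.02 tilt [-0.0001  0.0001] F [-0.5 -0.3 -2.1] T [-0.05 -0.11 -0.02] w 0.0236 g 40.0 q1,6 [0.29 0.59]
```

Run:
```python
from h import *
T=np.load('t3.npy'); h=cv2.cvtColor(T,cv2.COLOR_RGB2HSV); s,R,y=tcp(); p=s['eef_pos']; a=np.radians(y)
ax=np.array([np.cos(a),np.sin(a)]); n=np.array([ax[1],-ax[0]])
for q in(-.095,-.088,-.084,-.078,-.07,-.06,.06,.07,.078,.084,.088,.095):
    r=[]
    for d in np.arange(-.024,.0241,.003):
        u,v=w2pix('top',[*(p[:2]+q*ax+d*n),.115]); r.append(tuple(cv2.getRectSubPix(T,(1,1),(u,v))[0,0]))
    print(q,[f"{int(x.max())}/{int(x.max())-int(x.min())}" for x in np.array(r)])
```

```text
-0.095 ['227/60', '217/60', '198/55', '169/44', '137/29', '107/11', '93/4', '87/8', '92/32', '96/57', '98/63', '98/63', '104/72', '117/83', '120/77', '113/44', '112/22']
-0.088 ['226/60', '221/61', '216/61', '206/58', '190/53', '156/36', '116/10', '103/5', '120/14', '149/30', '152/36', '144/32', '138/28', '133/29', '152/32', '165/31', '128/21']
-0.084 ['222/61', '217/60', '209/58', '198/54', '185/51', '156/35', '120/12', '114/7', '145/24', '187/47', '193/51', '186/41', '168/32', '143/25', '136/22', '130/21', '115/19']
-0.078 ['214/60', '207/58', '195/54', '178/48', '151/30', '120/8', '116/6', '131/12', '186/40', '223/58', '224/61', '217/61', '203/57', '183/50', '161/38', '140/29', '110/21']
-0.07 ['199/57', '182/49', '154/32', '126/11', '118/6', '119/6', '142/14', '202/44', '236/53', '244/54', '242/54', '239/56', '236/58', '231/60', '225/61', '218/61', '201/57']
-0.06 ['144/29', '117/9', '114/6', '124/10', '162/30', '216/53', '238/54', '245/50', '246/50', '246/48', '246/48', '246/48', '246/50', '246/51', '245/53', '243/55', '240/55']
0.06 ['139/39', '145/41', '152/42', '159/45', '166
[... 309 characters left out ...]
'166/47', '173/50', '179/50', '186/53', '193/55', '199/57', '204/57', '210/59', '214/60', '218/61', '221/61', '225/61', '228/61', '230/60', '232/59', '234/59', '236/59']
0.084 ['176/50', '183/52', '190/54', '194/55', '200/57', '206/58', '211/59', '216/61', '219/61', '222/60', '225/61', '228/61', '230/59', '233/59', '235/58', '237/57', '239/57']
0.088 ['181/51', '188/53', '194/56', '200/57', '205/59', '211/60', '216/61', '219/62', '222/61', '224/60', '227/60', '230/59', '231/59', '235/59', '237/57', '239/57', '240/56']
0.095 ['191/54', '197/56', '203/58', '208/58', '214/61', '218/62', '221/61', '223/60', '225/61', '228/60', '232/60', '233/59', '235/57', '238/57', '239/57', '241/56', '243/55']
```

The arm hides the bar from above, so I'll lower it in steps and watch the force.

```bash
python3 -m creep '[{"dr":[0,0,-0.002],"delta_pos":[0.02,-0.03,-2],"grip":0},{"dr":[0,0,0],"delta_pos":[0,0,-2],"grip":0},{"dr":[0,0,0],"delta_pos":[0,0,-1],"grip":0},{"dr":[0,0,0],"delta_pos":[0,0,-0.6],"grip":0},{"dr":[0,0,0],"delta_pos":[0,0,-0.3],"grip":0},{"dr":[0,0,0],"delta_pos":[0,0,-0.3],"grip":0}]'|egrep 'pos|ft'
python3 -m creep '[{"dr":[0,0,0],"delta_pos":[0,0,-0.2],"grip":0},{"dr":[0,0,0],"delta_pos":[0,0,-0.2],"grip":0}]'|egrep 'pos|ft'
python3 -m creep '[{"dr":[0,0,0],"delta_pos":[0,0,-0.2],"grip":0},{"dr":[0,0,0],"delta_pos":[0,0,-0.2],"grip":0}]'|egrep 'pos|ft'
python3 -c "from h import *;show()"
```

```text
eef_pos: [0.5169, 0.2166, 0.0274]
ft_force: [0.2, 0.3, -2.5]
eef_pos: [0.517, 0.2165, 0.0236]
ft_force: [-0.6, 0.6, -2.1]
eef_pos: [0.5168, 0.2164, 0.0194]
ft_force: [-0.2, -0.1, -2.9]
t 10.92 p [0.5168 0.2164 0.0194] yaw 72.75 tilt [0.0006 0.0002] F [-0.2 -0.1 -2.9] T [-0.02 -0.07  0.  ] w 0.0237 g 40.0 q1,6 [0.29 0.59]
```

```bash
python3 -m creep '[{"dr":[0,0,0],"delta_pos":[0,0,-0.2],"grip":0},{"dr":[0,0,0],"delta_pos":[0,0,-0.15],"grip":0},{"dr":[0,0,0],"delta_pos":[0,0,-0.05],"grip":0}]'|egrep 'pos|ft'
python3 -m creep '[{"dr":[0,0,0],"delta_pos":[0,0,-0.06],"grip":0},{"dr":[0,0,0],"delta_pos":[0,0,0],"grip":0}]'|egrep 'pos|ft'
python3 -c "from h import *;show()"
```

```text
eef_pos: [0.5165, 0.2163, 0.0152]
ft_force: [-3.5, -1.9, 8.2]
eef_pos: [0.5165, 0.2163, 0.0152]
ft_force: [-4.5, -1.4, 10.5]
t 11.33 p [0.5165 0.2163 0.0152] yaw 72.76 tilt [0.0002 0.    ] F [-4.5 -1.4 10.5] T [-0.29  0.6   0.03] w 0.0234 g 40.0 q1,6 [0.29 0.59]
```

The bar is seated. I'll release it, rise and go to the key.

```bash
python3 -m creep '[{"dr":[0,0,0],"delta_pos":[0,0,0.05],"grip":0.8},{"dr":[0,0,0],"delta_pos":[0,0,0],"grip":0.8},{"dr":[0,0,0],"delta_pos":[0,0,0],"grip":0.8},{"dr":[0,0,0],"delta_pos":[0,0,0],"grip":0.8},{"dr":[0,0,0],"delta_pos":[0,0,1],"grip":1},{"dr":[0,0,0],"delta_pos":[0,0,3.5],"grip":1},{"dr":[0,0,0],"delta_pos":[0,0,4],"grip":1},{"dr":[0,0,0],"delta_pos":[0,0,4],"grip":1}]' |egrep 'pos|ft|width'
python3 -m creep '[{"dr":[0,0,0.121],"delta_pos":[-0.6,-2,0],"grip":1},{"dr":[0,0,0.121],"delta_pos":[-0.6,-2,0],"grip":1},{"dr":[0,0,0.121],"delta_pos":[-0.6,-2,0],"grip":1},{"dr":[0,0,0.121],"delta_pos":[-0.6,-2,0],"grip":1},{"dr":[0,0,0.121],"delta_pos":[-0.6,-2,0],"grip":1},{"dr":[0,0,0.121],"delta_pos":[-0.6,-2,0],"grip":1},{"dr":[0,0,0.121],"delta_pos":[-0.6,-2,0],"grip":1},{"dr":[0,0,0.121],"delta_pos":[-0.6,-2,0],"grip":1}]' >/dev/null
python3 -m creep '[{"dr":[0,0,0.121],"delta_pos":[-0.6,-2,0],"grip":1},{"dr":[0,0,0.121],"delta_pos":[-0.6,-2,0],"grip":1},{"dr":[0,0,0.121],"delta_pos":[-0.6,-2,0],"grip":1},{"dr":[0,0,0.121],"delta_pos":[-0.6,-2,0],"grip":1},{"dr":[0,0,0.121],"delta_pos":[-0.6,-2,0],"grip":1},{"dr":[0,0,0],"delta_pos":[0,0,0],"grip":1},{"dr":[0,0,0],"delta_pos":[0,0,0],"grip":1}]' >/dev/null
python3 - <<'E'
from m import *
show(); T=get_image('top'); S=get_image('scene'); np.save('t5.npy',T)
h=cv2.cvtColor(T,cv2.COLOR_RGB2HSV)
o=np.array([.5165,.2167]);a=np.radians(-17.1);R=np.array([[np.cos(a),-np.sin(a)],[np.sin(a),np.cos(a)]])
# bar ends: brightness profiles across bar at local y=+-70, z=.040
for y in(-84,-80,-76,-45,45,76,80,84):
    r=[]
    for x in range(-24,25,3):
        w=o+R@(np.array([x,y])/1e3); u,v=w2pix('top',[*w,.04]); r.append(int(cv2.getRectSubPix(T,(1,1),(u,v))[0,0].mean()))
    print(y,r)
cv2.imwrite('pics/p5.png',np.vstack([cv2.resize(T[180:246,165:262,::-1],(528,360),interpolation=3)]))
E
```

```text
eef_pos: [0.5158, 0.2161, 0.142]
ft_force: [1.0, 0.7, 0.5]
width: 0.0737
t 13.25 p [ 0.4384 -0.0443  0.1407] yaw 162.7 tilt [ 0.0005 -0.    ] F [-0.  -0.5  0.1] T [ 0.   -0.19 -0.01] w 0.0912 g 0.0 q1,6 [-0.24 -1.51]
-84 [158, 146, 165, 186, 178, 181, 184, 177, 191, 200, 190, 173, 154, 139, 130, 120, 126]
-80 [204, 199, 201, 178, 168, 203, 225, 230, 229, 233, 235, 227, 214, 205, 183, 146, 126]
-76 [225, 223, 219, 197, 179, 214, 236, 237, 238, 239, 240, 239, 232, 225, 217, 175, 135]
-45 [214, 211, 204, 174, 169, 211, 233, 236, 236, 238, 239, 235, 222, 215, 222, 224, 221]
45 [220, 216, 202, 166, 160, 209, 233, 237, 237, 238, 239, 236, 227, 218, 219, 220, 221]
76 [212, 216, 210, 187, 174, 209, 233, 237, 237, 238, 239, 236, 227, 217, 216, 215, 216]
80 [178, 185, 184, 174, 170, 210, 234, 237, 237, 238, 238, 235, 220, 190, 183, 183, 181]
84 [154, 156, 158, 159, 172, 204, 226, 229, 229, 230, 230, 227, 204, 171, 158, 159, 159]
```

The bar shows as a straight bright strip centred within about 1 mm and reaching y of about ±85. Now I'll grasp the key's handle.

```bash
python3 -m creep '[{"dr":[0,0,0],"delta_pos":[-0.08,-0.15,-1],"grip":1},{"dr":[0,0,0],"delta_pos":[0,0,-2],"grip":1},{"dr":[0,0,0],"delta_pos":[0,0,-2],"grip":1},{"dr":[0,0,0],"delta_pos":[0,0,-2],"grip":1},{"dr":[0,0,0],"delta_pos":[0,0,-1.5],"grip":1},{"dr":[0,0,0],"delta_pos":[0,0,-0.5],"grip":0},{"dr":[0,0,0],"delta_pos":[0,0,0],"grip":0},{"dr":[0,0,0],"delta_pos":[0,0,0],"grip":0}]' 12|egrep 'pos|ft|wid'
python3 -m creep '[{"dr":[0,0,0],"delta_pos":[0,0,0],"grip":0},{"dr":[0,0,0],"delta_pos":[0,0,0],"grip":0},{"dr":[0,0,0],"delta_pos":[0,0,0],"grip":0},{"dr":[0,0,0],"delta_pos":[0,0,0],"grip":0},{"dr":[0,0,0],"delta_pos":[0,0,0],"grip":0},{"dr":[0,0,0],"delta_pos":[0,0,0],"grip":0},{"dr":[0,0,0],"delta_pos":[0,0,0],"grip":0},{"dr":[0,0,0],"delta_pos":[0,0,0],"grip":0}]' 12|egrep 'pos|ft|wid|gra'
python3 -c "from h import *;show()"
```

```text
eef_pos: [0.4381, -0.0448, 0.0505]
ft_force: [0.1, -0.7, 1.1]
width: 0.0742
eef_pos: [0.4377, -0.0452, 0.0501]
ft_force: [-0.0, -1.1, -0.1]
width: 0.0208
grasp_force: 0.5
t 14.68 p [ 0.4377 -0.0452  0.0501] yaw 162.87 tilt [-0. -0.] F [-0.  -1.1 -0.1] T [-0.15 -0.11  0.03] w 0.0208 g 0.5 q1,6 [-0.24 -1.51]
```

```bash
python3 -m creep '[{"dr":[0,0,0],"delta_pos":[0,0,0],"grip":0},{"dr":[0,0,0],"delta_pos":[0,0,0],"grip":0},{"dr":[0,0,0],"delta_pos":[0,0,0],"grip":0},{"dr":[0,0,0],"delta_pos":[0,0,0],"grip":0}]' 60|egrep 'wid|gra'
python3 -c "from h import *;show()"
```

```text
width: 0.0177
grasp_force: 59.9
t 15.02 p [ 0.4377 -0.0451  0.05  ] yaw 162.88 tilt [-0.0002  0.    ] F [-0.8  0.5 -2.9] T [-0.02 -0.19 -0.02] w 0.0177 g 59.9 q1,6 [-0.24 -1.51]
```

```bash
python3 -m creep '[{"dr":[0,0,0],"delta_pos":[0,0,1],"grip":0},{"dr":[0,0,0],"delta_pos":[0,0,3],"grip":0},{"dr":[0,0,0],"delta_pos":[0,0,4],"grip":0},{"dr":[0,0,0],"delta_pos":[0,0,2],"grip":0},{"dr":[0,0,-0.121],"delta_pos":[0.76,1.47,0],"grip":0},{"dr":[0,0,-0.121],"delta_pos":[0.76,1.47,0],"grip":0},{"dr":[0,0,-0.121],"delta_pos":[0.76,1.47,0],"grip":0},{"dr":[0,0,-0.121],"delta_pos":[0.76,1.47,0],"grip":0}]' >/dev/null
python3 -m creep '[{"dr":[0,0,-0.121],"delta_pos":[0.76,1.47,0],"grip":0},{"dr":[0,0,-0.121],"delta_pos":[0.76,1.47,0],"grip":0},{"dr":[0,0,-0.121],"delta_pos":[0.76,1.47,0],"grip":0},{"dr":[0,0,-0.121],"delta_pos":[0.76,1.47,0],"grip":0},{"dr":[0,0,-0.121],"delta_pos":[0.76,1.47,0],"grip":0},{"dr":[0,0,-0.121],"delta_pos":[0.76,1.47,0],"grip":0},{"dr":[0,0,-0.121],"delta_pos":[0.76,1.47,0],"grip":0},{"dr":[0,0,-0.121],"delta_pos":[0.76,1.47,0],"grip":0}]' >/dev/null
python3 -m creep '[{"dr":[0,0,-0.121],"delta_pos":[0.76,1.47,0],"grip":0},{"dr":[0,0,0],"delta_pos":[0,0,0],"grip":0},{"dr":[0,0,0],"delta_pos":[0,0,0],"grip":0},{"dr":[0,0,0],"delta_pos":[0,0,0],"grip":0}]' >/dev/null
python3 -c "from h import *;show();np.save('s6.npy',get_image('scene'));T=get_image('top');np.save('t6.npy',T)"
```

```text
t 16.68 p [0.5359 0.1456 0.1498] yaw 72.92 tilt [-0.0011 -0.0004] F [-0.4  0.  -3.7] T [-0.04 -0.05  0.01] w 0.0179 g 59.9 q1,6 [0.16 0.46]
```

```bash
python3 -m creep '[{"dr":[0,0,0],"delta_pos":[0.06,0,-1],"grip":0},{"dr":[0,0,0],"delta_pos":[0,0,-1.5],"grip":0},{"dr":[0,0,0],"delta_pos":[0,0,-1],"grip":0},{"dr":[0,0,0],"delta_pos":[0,0,-0.3],"grip":0},{"dr":[0,0,0],"delta_pos":[0,0,-0.3],"grip":0}]'|egrep 'pos|ft'
python3 -m creep '[{"dr":[0,0,0],"delta_pos":[0,0,-0.2],"grip":0},{"dr":[0,0,0],"delta_pos":[0,0,-0.2],"grip":0}]'|egrep 'pos|ft'
python3 -m creep '[{"dr":[0,0,0],"delta_pos":[0,0,-0.2],"grip":0},{"dr":[0,0,0],"delta_pos":[0,0,-0.2],"grip":0}]'|egrep 'pos|ft'
python3 -c "from h import *;show()"
```

```text
eef_pos: [0.5367, 0.1457, 0.1083]
ft_force: [-0.2, -0.2, -3.8]
eef_pos: [0.5374, 0.1459, 0.1053]
ft_force: [-0.1, -0.4, -2.8]
eef_pos: [0.5373, 0.146, 0.1012]
ft_force: [-0.4, -0.7, -3.9]
t 17.53 p [0.5373 0.146  0.1012] yaw 72.76 tilt [0.0005 0.0001] F [-0.4 -0.7 -3.9] T [0.   0.03 0.02] w 0.0175 g 59.9 q1,6 [0.16 0.46]
```

The slot is over the rib with no contact. Turning screw b clockwise.

```bash
python3 -m creep '[{"dr":[0,0,-0.1],"delta_pos":[0,0,-0.1],"grip":0},{"dr":[0,0,-0.1],"delta_pos":[0,0,0],"grip":0},{"dr":[0,0,-0.1],"delta_pos":[0,0,0],"grip":0},{"dr":[0,0,-0.1],"delta_pos":[0,0,0],"grip":0}]'|egrep 'zzz'
python3 -c "from h import *;show()"
python3 -m creep '[{"dr":[0,0,-0.1],"delta_pos":[0,0,0],"grip":0},{"dr":[0,0,-0.1],"delta_pos":[0,0,0],"grip":0},{"dr":[0,0,-0.1],"delta_pos":[0,0,0],"grip":0},{"dr":[0,0,-0.1],"delta_pos":[0,0,0],"grip":0},{"dr":[0,0,-0.1],"delta_pos":[0,0,0],"grip":0},{"dr":[0,0,-0.1],"delta_pos":[0,0,0],"grip":0}]'|egrep 'zzz'
python3 -c "from h import *;show()"
```

```text
t 17.87 p [0.537  0.146  0.1002] yaw 49.55 tilt [-0.0002  0.    ] F [-1.8  0.3 -2. ] T [-0.01  0.24  0.12] w 0.0176 g 59.9 q1,6 [0.16 0.86]
t 18.37 p [0.5372 0.1455 0.1002] yaw 15.2 tilt [ 0.0002 -0.0008] F [-0.4 -4.6 -2.3] T [-1.17  0.02  0.11] w 0.0179 g 59.9 q1,6 [0.16 1.46]
```

```bash
python3 -m creep '[{"dr":[0,0,-0.1],"delta_pos":[0,0,0],"grip":0},{"dr":[0,0,-0.1],"delta_pos":[0,0,0],"grip":0},{"dr":[0,0,-0.1],"delta_pos":[0,0,0],"grip":0},{"dr":[0,0,-0.1],"delta_pos":[0,0,0],"grip":0},{"dr":[0,0,-0.1],"delta_pos":[0,0,0],"grip":0},{"dr":[0,0,-0.08],"delta_pos":[0,0,0],"grip":0}]'|egrep 'zzz'
python3 -c "from h import *;show()"
python3 -m creep '[{"dr":[0,0,-0.06],"delta_pos":[0,0,0],"grip":0},{"dr":[0,0,-0.04],"delta_pos":[0,0,0],"grip":0}]'|egrep 'zzz'
python3 -c "from h import *;show()"
```

```text
t 18.87 p [0.5369 0.145  0.1001] yaw -18.05 tilt [-0.0004 -0.0015] F [-0.7 -6.7 -1.8] T [-1.84  0.45  0.1 ] w 0.0176 g 60.0 q1,6 [0.16 2.04]
t 19.03 p [0.5368 0.1451 0.1001] yaw -23.68 tilt [-0.0006 -0.0014] F [-1.1 -6.  -1.4] T [-1.59  0.45  0.06] w 0.0175 g 60.0 q1,6 [0.16 2.14]
```

```bash
python3 -m creep '[{"dr":[0,0,-0.04],"delta_pos":[0,0,0],"grip":0},{"dr":[0,0,-0.04],"delta_pos":[0,0,0],"grip":0}]'|egrep 'zzz'
python3 -c "from h import *;show()"
python3 -m creep '[{"dr":[0,0,-0.03],"delta_pos":[0,0,0],"grip":0},{"dr":[0,0,0],"delta_pos":[0,0,0],"grip":0}]'|egrep 'zzz'
python3 -c "from h import *;show()"
```

```text
t 19.2 p [0.5367 0.1451 0.1001] yaw -28.18 tilt [-0.0007 -0.0014] F [-1.8 -6.4 -2.4] T [-1.52  0.57  0.06] w 0.0177 g 60.0 q1,6 [0.16 2.22]
t 19.37 p [0.5367 0.145  0.1001] yaw -29.9 tilt [-0.0007 -0.0016] F [-1.5 -7.3 -1.8] T [-1.82  0.54  0.15] w 0.0176 g 60.0 q1,6 [0.16 2.25]
```

```bash
python3 -m creep '[{"dr":[0,0,-0.03],"delta_pos":[0,0,0],"grip":0},{"dr":[0,0,-0.02],"delta_pos":[0,0,0],"grip":0},{"dr":[0,0,0],"delta_pos":[0,0,0],"grip":0}]'|egrep 'zzz'
python3 -c "from h import *;show()"
```

```text
t 19.62 p [0.5368 0.1449 0.1002] yaw -32.7 tilt [-0.0006 -0.0019] F [-1.5 -8.3 -1.3] T [-2.16  0.58  0.51] w 0.0179 g 60.0 q1,6 [0.16 2.3 ]
```

The torque jumped to 0.5 N m, so screw b is at its stop. I'll back off to the middle of the play, lift, and go to screw a.

```bash
python3 -m creep '[{"dr":[0,0,0.09],"delta_pos":[0,0,0],"grip":0},{"dr":[0,0,0.09],"delta_pos":[0,0,0],"grip":0},{"dr":[0,0,0.085],"delta_pos":[0,0,0],"grip":0},{"dr":[0,0,0],"delta_pos":[0,0,0.5],"grip":0},{"dr":[0,0,0],"delta_pos":[0,0,1],"grip":0},{"dr":[0,0,0],"delta_pos":[0,0,1.5],"grip":0},{"dr":[0,0,0],"delta_pos":[0,0,2],"grip":0},{"dr":[0,0,0.121],"delta_pos":[-0.31,1.1,0],"grip":0}]' |egrep 'zz'
python3 -m creep '[{"dr":[0,0,0.121],"delta_pos":[-0.31,1.1,0],"grip":0},{"dr":[0,0,0.121],"delta_pos":[-0.31,1.1,0],"grip":0},{"dr":[0,0,0.121],"delta_pos":[-0.31,1.1,0],"grip":0},{"dr":[0,0,0.121],"delta_pos":[-0.31,1.1,0],"grip":0},{"dr":[0,0,0.121],"delta_pos":[-0.31,1.1,0],"grip":0},{"dr":[0,0,0.121],"delta_pos":[-0.31,1.1,0],"grip":0},{"dr":[0,0,0.121],"delta_pos":[-0.31,1.1,0],"grip":0},{"dr":[0,0,0.121],"delta_pos":[-0.31,1.1,0],"grip":0}]'|egrep 'zz'
python3 -m creep '[{"dr":[0,0,0.121],"delta_pos":[-0.31,1.1,0],"grip":0},{"dr":[0,0,0.121],"delta_pos":[-0.31,1.1,0],"grip":0},{"dr":[0,0,0.121],"delta_pos":[-0.31,1.1,0],"grip":0},{"dr":[0,0,0.121],"delta_pos":[-0.31,1.1,0],"grip":0},{"dr":[0,0,0],"delta_pos":[0,0,0],"grip":0},{"dr":[0,0,0],"delta_pos":[0,0,0],"grip":0},{"dr":[0,0,0],"delta_pos":[0,0,0],"grip":0}]'|egrep 'zz'
python3 - <<'E'
from h import *
show()
T=get_image('top');np.save('t7.npy',T); o=np.array([.5165,.2167]);a=np.radians(-17.1);R=np.array([[np.cos(a),-np.sin(a)],[np.sin(a),np.cos(a)]])
print(w2pix('top',[*(o+R@[.04,-.062]),.048]))
cv2.imwrite('pics/p7.png',np.hstack([cv2.resize(T[170:256,165:262,::-1],None,fx=4,fy=4,interpolation=3),cv2.resize(get_image('scene')[200:286,170:267,::-1],None,fx=4,fy=4,interpolation=3)]))
E
```

```text
t 21.53 p [0.4971 0.2886 0.1506] yaw 72.36 tilt [ 0.0005 -0.    ] F [ 0.2  0.4 -3. ] T [-0.03 -0.08  0.  ] w 0.0176 g 60.0 q1,6 [0.42 0.73]
[241.18823494 202.89497773]
```

View pics/p7.png

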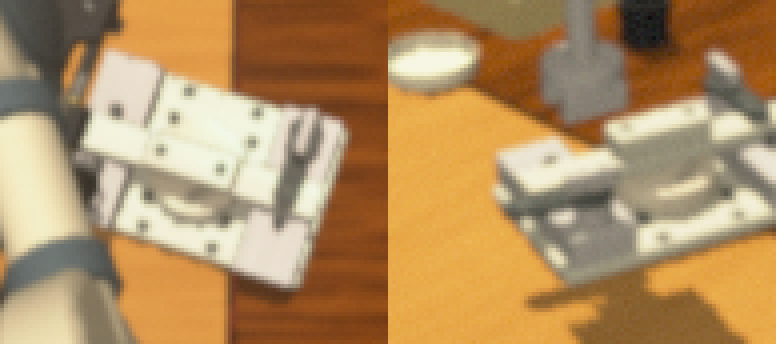

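Screw b's finger now lies square across the bar, at crop (303,135) to (280,220), and the bar is well seated. Lowering the key onto screw a.

```bash
python3 -m creep '[{"dr":[0,0,0.008],"delta_pos":[0,-0.04,-1],"grip":0},{"dr":[0,0,0],"delta_pos":[0,0,-1.5],"grip":0},{"dr":[0,0,0],"delta_pos":[0,0,-1],"grip":0},{"dr":[0,0,0],"delta_pos":[0,0,-0.3],"grip":0},{"dr":[0,0,0],"delta_pos":[0,0,-0.3],"grip":0}]'|egrep 'pos|ft'
python3 -m creep '[{"dr":[0,0,0],"delta_pos":[0,0,-0.2],"grip":0},{"dr":[0,0,0],"delta_pos":[0,0,-0.2],"grip":0}]'|egrep 'pos|ft'
python3 -m creep '[{"dr":[0,0,0],"delta_pos":[0,0,-0.2],"grip":0},{"dr":[0,0,0],"delta_pos":[0,0,-0.2],"grip":0}]'|egrep 'pos|ft'
python3 -c "from h import *;show()"
```

```text
eef_pos: [0.4965, 0.2882, 0.1083]
ft_force: [-0.1, 0.4, -3.7]
eef_pos: [0.4971, 0.2886, 0.1052]
ft_force: [0.2, -0.1, -3.3]
eef_pos: [0.4971, 0.2887, 0.1013]
ft_force: [0.0, 0.4, -3.3]
t 22.38 p [0.4971 0.2887 0.1013] yaw 73.1 tilt [0.0006 0.0003] F [ 0.   0.4 -3.3] T [-0.05 -0.03  0.06] w 0.0178 g 60.0 q1,6 [0.42 0.72]
```

```bash
python3 -m creep '[{"dr":[0,0,-0.1],"delta_pos":[0,0,-0.1],"grip":0},{"dr":[0,0,-0.1],"delta_pos":[0,0,0],"grip":0},{"dr":[0,0,-0.1],"delta_pos":[0,0,0],"grip":0},{"dr":[0,0,-0.1],"delta_pos":[0,0,0],"grip":0},{"dr":[0,0,-0.1],"delta_pos":[0,0,0],"grip":0},{"dr":[0,0,-0.1],"delta_pos":[0,0,0],"grip":0},{"dr":[0,0,-0.1],"delta_pos":[0,0,0],"grip":0},{"dr":[0,0,-0.1],"delta_pos":[0,0,0],"grip":0}]'|egrep 'zzz'
python3 -c "from h import *;show()"
python3 -m creep '[{"dr":[0,0,-0.1],"delta_pos":[0,0,0],"grip":0},{"dr":[0,0,-0.1],"delta_pos":[0,0,0],"grip":0},{"dr":[0,0,-0.1],"delta_pos":[0,0,0],"grip":0},{"dr":[0,0,-0.1],"delta_pos":[0,0,0],"grip":0},{"dr":[0,0,-0.1],"delta_pos":[0,0,0],"grip":0},{"dr":[0,0,-0.1],"delta_pos":[0,0,0],"grip":0},{"dr":[0,0,-0.1],"delta_pos":[0,0,0],"grip":0},{"dr":[0,0,-0.08],"delta_pos":[0,0,0],"grip":0}]'|egrep 'zzz'
python3 -c "from h import *;show()"
python3 -m creep '[{"dr":[0,0,-0.06],"delta_pos":[0,0,0],"grip":0},{"dr":[0,0,-0.06],"delta_pos":[0,0,0],"grip":0},{"dr":[0,0,-0.04],"delta_pos":[0,0,0],"grip":0}]'|egrep 'zzz'
python3 -c "from h import *;show()"
```

```text
t 23.05 p [0.4975 0.2883 0.1003] yaw 26.99 tilt [ 0.0013 -0.0004] F [ 2.1 -3.1 -4.9] T [-0.88 -0.85  0.1 ] w 0.0176 g 60.0 q1,6 [0.42 1.52]
t 23.72 p [0.4971 0.2877 0.1002] yaw -17.72 tilt [ 0.0004 -0.0014] F [ 1.5 -6.3 -2.9] T [-1.61 -0.29  0.07] w 0.0175 g 60.0 q1,6 [0.42 2.3 ]
t 23.97 p [0.4967 0.2877 0.1001] yaw -26.78 tilt [-0.0002 -0.0014] F [-0.7 -6.1 -2.3] T [-1.55 -0.02  0.12] w 0.0172 g 60.0 q1,6 [0.42 2.46]
```

```bash
python3 -m creep '[{"dr":[0,0,-0.04],"delta_pos":[0,0,0],"grip":0},{"dr":[0,0,-0.03],"delta_pos":[0,0,0],"grip":0}]'|egrep 'zzz'
python3 -c "from h import *;show()"
python3 -m creep '[{"dr":[0,0,-0.03],"delta_pos":[0,0,0],"grip":0},{"dr":[0,0,-0.02],"delta_pos":[0,0,0],"grip":0},{"dr":[0,0,0],"delta_pos":[0,0,0],"grip":0}]'|egrep 'zzz'
python3 -c "from h import *;show()"
```

```text
t 24.13 p [0.4967 0.2877 0.1001] yaw -30.72 tilt [-0.0004 -0.0014] F [ 0.5 -6.8 -3.6] T [-1.69  0.06  0.2 ] w 0.0177 g 60.0 q1,6 [0.42 2.53]
t 24.38 p [0.4966 0.2876 0.1001] yaw -33.51 tilt [-0.0004 -0.0018] F [ 0.2 -6.2 -1.9] T [-1.67 -0.03  0.7 ] w 0.0174 g 60.0 q1,6 [0.42 2.58]
```

Screw a is at its stop too (0.7 N m). I'll back off, lift and return the key to its original spot.

```bash
python3 -m creep '[{"dr":[0,0,0.1],"delta_pos":[0,0,0],"grip":0},{"dr":[0,0,0.1],"delta_pos":[0,0,0],"grip":0},{"dr":[0,0,0.08],"delta_pos":[0,0,0],"grip":0},{"dr":[0,0,0],"delta_pos":[0,0,0.5],"grip":0},{"dr":[0,0,0],"delta_pos":[0,0,1],"grip":0},{"dr":[0,0,0],"delta_pos":[0,0,1.5],"grip":0},{"dr":[0,0,0],"delta_pos":[0,0,2],"grip":0}]' |egrep 'zz'
python3 -m creep '[{"dr":[0,0,0],"delta_pos":[-0.49,-2.77,0],"grip":0},{"dr":[0,0,0],"delta_pos":[-0.49,-2.77,0],"grip":0},{"dr":[0,0,0],"delta_pos":[-0.49,-2.77,0],"grip":0},{"dr":[0,0,0],"delta_pos":[-0.49,-2.77,0],"grip":0},{"dr":[0,0,0],"delta_pos":[-0.49,-2.77,0],"grip":0},{"dr":[0,0,0],"delta_pos":[-0.49,-2.77,0],"grip":0},{"dr":[0,0,0],"delta_pos":[-0.49,-2.77,0],"grip":0},{"dr":[0,0,0],"delta_pos":[-0.49,-2.77,0],"grip":0}]'|egrep 'zz'
python3 -m creep '[{"dr":[0,0,0],"delta_pos":[-0.49,-2.77,0],"grip":0},{"dr":[0,0,0],"delta_pos":[-0.49,-2.77,0],"grip":0},{"dr":[0,0,0],"delta_pos":[-0.49,-2.77,0],"grip":0},{"dr":[0,0,0],"delta_pos":[-0.49,-2.77,0],"grip":0},{"dr":[0,0,0],"delta_pos":[0,0,-2],"grip":0},{"dr":[0,0,0],"delta_pos":[0,0,-3],"grip":0},{"dr":[0,0,0],"delta_pos":[0,0,-2.5],"grip":0},{"dr":[0,0,0],"delta_pos":[0,0,-1.5],"grip":0}]'|egrep 'zz'
python3 -m creep '[{"dr":[0,0,0],"delta_pos":[0,0,-0.3],"grip":0},{"dr":[0,0,0],"delta_pos":[0,0,0],"grip":0},{"dr":[0,0,0],"delta_pos":[0,0,0],"grip":0}]'|egrep 'zz'
python3 - <<'E'
from h import *
show(); T=get_image('top')
o=np.array([.5165,.2167]);a=np.radians(-17.1);R=np.array([[np.cos(a),-np.sin(a)],[np.sin(a),np.cos(a)]])
# finger brightness along arcs at radius 38 mm, z=.048
for nm,c,s in(('a',(-40,62),1),('b',(40,-62),-1)):
    r=[]
    for d in range(-10,111,5):
        th=np.radians(90*s-d); w=o+R@((np.array(c)+42*np.array([np.cos(th),np.sin(th)]))/1e3)
        u,v=w2pix('top',[*w,.048]); r.append(int(cv2.getRectSubPix(T,(1,1),(u,v))[0,0].mean()))
    print(nm,list(zip(range(-10,111,5),r)))
E
```

```text
t 26.55 p [ 0.4388 -0.044   0.0582] yaw -17.5 tilt [ 0.0012 -0.0003] F [-0.6 -0.6 -2.7] T [ 0.02 -0.03  0.01] w 0.0177 g 60.0 q1,6 [-0.24  1.64]
a [(-10, 153), (-5, 151), (0, 152), (5, 153), (10, 154), (15, 156), (20, 155), (25, 156), (30, 155), (35, 155), (40, 155), (45, 156), (50, 161), (55, 181), (60, 224), (65, 236), (70, 237), (75, 229), (80, 175), (85, 117), (90, 112), (95, 106), (100, 133), (105, 214), (110, 236)]
b [(-10, 81), (-5, 83), (0, 88), (5, 89), (10, 81), (15, 74), (20, 71), (25, 70), (30, 73), (35, 80), (40, 83), (45, 89), (50, 118), (55, 172), (60, 215), (65, 234), (70, 238), (75, 232), (80, 187), (85, 119), (90, 109), (95, 111), (100, 156), (105, 222), (110, 236)]
```

Both dark fingers are centred at about 90°, so the screws are home. Setting the key down.

```bash
python3 -m creep '[{"dr":[0,0,0],"delta_pos":[0,0,-0.4],"grip":0},{"dr":[0,0,0],"delta_pos":[0,0,-0.2],"grip":0},{"dr":[0,0,0],"delta_pos":[0,0,0],"grip":0}]'|egrep 'pos|ft'
python3 -m creep '[{"dr":[0,0,0],"delta_pos":[0,0,-0.1],"grip":0},{"dr":[0,0,0],"delta_pos":[0,0,-0.1],"grip":0},{"dr":[0,0,0],"delta_pos":[0,0,0],"grip":0}]'|egrep 'pos|ft'
```

```text
eef_pos: [0.4381, -0.0438, 0.0512]
ft_force: [-0.2, 0.2, -3.8]
eef_pos: [0.4384, -0.0438, 0.0499]
ft_force: [-2.5, 3.0, 19.4]
```

```bash
python3 -m creep '[{"dr":[0,0,0],"delta_pos":[0,0,0.05],"grip":0},{"dr":[0,0,0],"delta_pos":[0,0,0],"grip":0.3},{"dr":[0,0,0],"delta_pos":[0,0,0],"grip":0.6},{"dr":[0,0,0],"delta_pos":[0,0,0],"grip":1},{"dr":[0,0,0],"delta_pos":[0,0,0],"grip":1},{"dr":[0,0,0],"delta_pos":[0,0,0],"grip":1},{"dr":[0,0,0],"delta_pos":[0,0,0],"grip":1},{"dr":[0,0,0],"delta_pos":[0,0,0],"grip":1}]' 3|egrep 'pos|ft|wid'
python3 -m creep '[{"dr":[0,0,0],"delta_pos":[0,0,1],"grip":1},{"dr":[0,0,0],"delta_pos":[0,0,3],"grip":1},{"dr":[0,0,0],"delta_pos":[0,0,4],"grip":1},{"dr":[0,0,0],"delta_pos":[0,0,4],"grip":1},{"dr":[0,0,0],"delta_pos":[0,-4,2],"grip":1},{"dr":[0,0,0],"delta_pos":[0,-4,0],"grip":1},{"dr":[0,0,0],"delta_pos":[0,-4,0],"grip":1},{"dr":[0,0,0],"delta_pos":[0,-4,0],"grip":1}]'|egrep 'zz'
python3 -m creep '[{"dr":[0,0,0],"delta_pos":[0,-4,0],"grip":1},{"dr":[0,0,0],"delta_pos":[-1,-4,0],"grip":1},{"dr":[0,0,0],"delta_pos":[-1,-3,0],"grip":1},{"dr":[0,0,0],"delta_pos":[0,0,0],"grip":1},{"dr":[0,0,0],"delta_pos":[0,0,0],"grip":1},{"dr":[0,0,0],"delta_pos":[0,0,0],"grip":1}]'|egrep 'zz'
python3 - <<'E'
from m import *
show(); T=get_image('top');S=get_image('scene')
for im,n,u,v,r in((T,'top',319,242,22),(S,'scene',334,192,14)):
    R,a=handle(im,n,u,v,r); print(n,R,a,pix2w(n,*R[0],.088).round(4))
h=cv2.cvtColor(T,cv2.COLOR_RGB2HSV)
T0=np.load('top.npy').astype(int)
for nm,u,v in(('loupe',269,151),('obj',305,173),('green',354,245)): print(nm,np.abs(T[v-10:v+11,u-10:u+11].astype(int)-T0[v-10:v+11,u-10:u+11]).mean().round(1))
cv2.imwrite('pics/p9.png',cv2.resize(np.hstack([T[170:270,165:365,::-1]]),None,fx=4,fy=4))
E
```

```text
eef_pos: [0.438, -0.0438, 0.0496]
ft_force: [0.3, 0.1, -0.8]
width: 0.0618
t 28.93 p [ 0.4178 -0.3106  0.188 ] yaw -17.46 tilt [-0.0004  0.0008] F [-0.6  0.  -0.1] T [ 0.06  0.05 -0.01] w 0.0912 g 0.0 q1,6 [-0.75  1.12]
top ((318.5458068847656, 241.7349395751953), (7.761672496795654, 27.99555015563965), 15.5241117477417) 183 [ 0.4384 -0.0416  0.088 ]
scene ((333.300048828125, 191.90000915527344), (23.702320098876953, 9.391485214233398), 26.56505012512207) 210 [ 0.4374 -0.0454  0.088 ]
loupe 1.2
obj 1.1
green 1.2
```

Run:
```python
from h import *
T=get_image('top');o=np.array([.5165,.2167]);a=np.radians(-17.1);R=np.array([[np.cos(a),-np.sin(a)],[np.sin(a),np.cos(a)]])
P=lambda x,y,z:int(cv2.getRectSubPix(T,(1,1),tuple(w2pix('top',[*(o+R@(np.array([x,y])/1e3)),z])))[0,0].mean())
for y in(-78,-45,45,78): print(y,[P(x,y,.04) for x in range(-24,25,3)])
print([P(0,y,.04) for y in range(74,95,2)],[P(0,y,.04) for y in range(-74,-95,-2)])
for im,n in((T,'t'),(np.load('top.npy'),'t0')): print(np.abs(T[195:235,195:235].astype(int)-im[195:235,195:235]).mean())
```

```text
-78 [236, 236, 230, 206, 195, 227, 244, 246, 246, 247, 248, 246, 241, 236, 236, 237, 235]
-45 [231, 228, 222, 193, 187, 227, 244, 246, 246, 247, 248, 246, 236, 231, 236, 238, 237]
45 [235, 231, 220, 185, 178, 224, 244, 246, 247, 247, 247, 246, 240, 234, 234, 234, 236]
78 [222, 221, 217, 205, 193, 225, 244, 246, 247, 247, 247, 246, 238, 226, 221, 219, 223]
[236, 245, 247, 247, 246, 240, 228, 196, 178, 170, 169] [247, 247, 246, 241, 226, 210, 175, 132, 98, 93, 92]
0.0
13.797916666666667
```

The bar hasn't moved, the screws are home, the key is standing on the desk and the bystanders are where they started. Handing in.

```bash
python3 -c "from workcell import job_done; print(job_done())"
```

```text
the job is handed in; nothing more can be done
None
```

I handed the job in at about 29 s of the 69 s; the hand-in returned no verdict, but my last checks showed the bar seated and centred, both screws at their stops, the key upright about 27 cm from the carrier, and the bystanders unmoved.

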